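# Kit the wire-guide nozzles in their tapered holders

### The job

Make up the wire-guide sets for the next run: for every nozzle in the case, stand the holder of its size on the steel set-up plate, ease the nozzle out of its tight cutout and nest it in that holder, so that the sets end up upright on the plate. The tapers must only rest in one another under the nozzle's own weight, with the collar still clear of the holder's rim: do not press or drop them in, or they wedge and jam. Leave the spool, the screwdriver and the cup where they are.

Things in the scene. Friction and masses are not known exactly. Their poses are not given: they have to be found in the camera images.
- holder_1: black tapered holder, size 1 of 4 (4 largest), loose on the bench, mouth up: conical socket on a round foot, 60 high; foot 62 in diameter, 6 thick; socket widens, 10 degrees per side, to a mouth 34 across; straight grip band 44 in diameter from 38 to 60 up. Origin: centre of the foot's underside; z up the axis. 0.15 to 0.45 kg. Carry it empty: a nested nozzle would meet the palm.
- nozzle_1: aluminium nozzle for holder_1, 96 long: conical nose, 10 degrees per side, 17 across at the tip, 37 at 56 up; collar 43 in diameter, 56 to 68 up; round head 32 in diameter, 68 to 96 up. Origin: centre of the tip; z towards the head. Resting loosely in its holder its origin is 12 above the holder's and its collar 8 clear of the rim. Starts upright in the case, or absent (None).
- holder_2: black tapered holder, size 2 of 4 (4 largest), loose on the bench, mouth up: conical socket on a round foot, 60 high; foot 68 in diameter, 6 thick; socket widens, 10 degrees per side, to a mouth 42 across; straight grip band 52 in diameter from 38 to 60 up. Origin: centre of the foot's underside; z up the axis. 0.15 to 0.45 kg. Carry it empty: a nested nozzle would meet the palm.
- nozzle_2: aluminium nozzle for holder_2, 96 long: conical nose, 10 degrees per side, 25 across at the tip, 45 at 56 up; collar 51 in diameter, 56 to 68 up; round head 40 in diameter, 68 to 96 up. Origin: centre of the tip; z towards the head. Resting loosely in its holder its origin is 12 above the holder's and its collar 8 clear of the rim. Starts upright in the case, or absent (None).
- holder_3: black tapered holder, size 3 of 4 (4 largest), loose on the bench, mouth up: conical socket on a round foot, 60 high; foot 74 in diameter, 6 thick; socket widens, 10 degrees per side, to a mouth 50 across; straight grip band 60 in diameter from 38 to 60 up. Origin: centre of the foot's underside; z up the axis. 0.15 to 0.45 kg. Carry it empty: a nested nozzle would meet the palm.
- nozzle_3: aluminium nozzle for holder_3, 96 long: conical nose, 10 degrees per side, 33 across at the tip, 53 at 56 up; collar 59 in diameter, 56 to 68 up; round head 48 in diameter, 68 to 96 up. Origin: centre of the tip; z towards the head. Resting loosely in its holder its origin is 12 above the holder's and its collar 8 clear of the rim. Starts upright in the case, or absent (None).
- holder_4: black tapered holder, size 4 of 4 (4 largest), loose on the bench, mouth up: conical socket on a round foot, 60 high; foot 80 in diameter, 6 thick; socket widens, 10 degrees per side, to a mouth 58 across; straight grip band 68 in diameter from 38 to 60 up. Origin: centre of the foot's underside; z up the axis. 0.15 to 0.45 kg. Carry it empty: a nested nozzle would meet the palm.
- nozzle_4: aluminium nozzle for holder_4, 96 long: conical nose, 10 degrees per side, 41 across at the tip, 61 at 56 up; collar 67 in diameter, 56 to 68 up; round head 56 in diameter, 68 to 96 up. Origin: centre of the tip; z towards the head. Resting loosely in its holder its origin is 12 above the holder's and its collar 8 clear of the rim. Starts upright in the case, or absent (None).
- case: grey case, fixed, 118 deep (x) by 303 long (y), 74 high; nozzles 1 to 4 stand in its foam at x 0, y -112, -49, 21, 100, tips 8 above the bench, heads out. Sprung foam cheeks on the -x and +x sides hold each collar (pull about 12 N; free after 15 of lift, nose clear after 75). Lid, 69 high, lies open behind at x 65 to 183. Origin: centre of underside; -x faces the robot, z up.
- plate: flat stainless set-up plate, fixed on the bench, 180 (its x) by 340 (its y), 4 thick, no rim. Origin: centre of its underside, z up.
- spool: bystander: grey spool of copper wire, 90 in diameter, 58 high, standing on its flange. Origin: centre of its underside.
- driver: bystander: black-handled screwdriver, 150 long, lying on the bench. Origin: underside at its middle; x along the shaft.
- jar: bystander: white plastic cup, 72 across, 70 high. Origin: centre of its underside.
Mind the look-alikes: they are no part of the job. Leave any purple or turquoise look-alike of the holder_4 alone. What is shaped like the holder_2 but brown is not meant.

How it is judged:
At the end, for the whole second after the job is handed in: every nozzle present sits in the holder of its own number, coaxial (within 6 mm and 0.1 rad), at its loose depth (origin 12 mm above the holder's, within 5 mm), upright within 0.12 rad, at rest, its axis within the edges of the set-up plate and the holder's foot down on it (z of nozzle_1 in the frame of holder_1 between 0.007 and 0.017 m and horizontal distance between nozzle_1 and holder_1 below 0.006 m and angle between the z axis of nozzle_1 and the z axis of holder_1, either way round below 0.1 rad and angle between each of nozzle_1, nozzle_2, nozzle_3, nozzle_4's own z axis and vertical below 0.12 rad and linear speed of each of nozzle_1, nozzle_2, nozzle_3, nozzle_4 below 0.02 m/s and x of nozzle_1 in the frame of plate between -0.09 and 0.09 m and y of nozzle_1 in the frame of plate between -0.17 and 0.17 m and z of each of nozzle_1, nozzle_2, nozzle_3, nozzle_4 in the frame of plate below 0.024 m and z of nozzle_2 in the frame of holder_2 between 0.007 and 0.017 m and horizontal distance between nozzle_2 and holder_2 below 0.006 m and angle between the z axis of nozzle_2 and the z axis of holder_2, either way round below 0.1 rad and x of nozzle_2 in the frame of plate between -0.09 and 0.09 m and y of nozzle_2 in the frame of plate between -0.17 and 0.17 m and z of nozzle_3 in the frame of holder_3 between 0.007 and 0.017 m and horizontal distance between nozzle_3 and holder_3 below 0.006 m and angle between the z axis of nozzle_3 and the z axis of holder_3, either way round below 0.1 rad and x of nozzle_3 in the frame of plate between -0.09 and 0.09 m and y of nozzle_3 in the frame of plate between -0.17 and 0.17 m and z of nozzle_4 in the frame of holder_4 between 0.007 and 0.017 m and horizontal distance between nozzle_4 and holder_4 below 0.006 m and angle between the z axis of nozzle_4 and the z axis of holder_4, either way round below 0.1 rad and x of nozzle_4 in the frame of plate between -0.09 and 0.09 m and y of nozzle_4 in the frame of plate between -0.17 and 0.17 m); the robot touches nothing.
It fails at once if a nozzle is pressed or dropped hard into its holder (more than 35 N between them), so that the tapers wedge (contact force between nozzle_1 and holder_1 above 35 N or contact force between nozzle_2 and holder_2 above 35 N or contact force between nozzle_3 and holder_3 above 35 N or contact force between nozzle_4 and holder_4 above 35 N).
It fails at once if the spool, the screwdriver or the cup is disturbed (moved more than 3 cm) (distance of any of spool, driver, jar from where it was at the start of the episode above 0.03 m).
Of nozzle_1, nozzle_2, nozzle_3, nozzle_4 only 2 to 3 are there at a start; the rules pass over those that are not, and their reading is None.
At some moment in a run one of holder_1, holder_2, holder_3, holder_4 may be knocked a few centimetres aside while the robot is not near it.
It also fails if it takes over 210 s, if anything falls off the work surface, if the arm or the gripper's body presses on something with over 40 N, if the wrist force passes 120 N, or if a joint passes its speed limit or range.

### The arm

A 6-joint arm with a two-finger parallel gripper is mounted at the origin on the work surface. World frame = base frame: x ahead of the robot, y to its left, z up, the work surface at z = 0. Lengths are in m, angles in rad, forces in N, time in s.
With the tool pointing down it reaches from about 0.35 to 0.925 m from the base axis. Payload 6.4 kg.
Tool frame: the origin (TCP) lies midway between the tips of the shut fingers; the grasp point (between the pads) lies 19 mm behind it (manip.grasp_offset is the distance from the TCP to the grasp point, in m); z points along the fingers, y is the direction in which the jaws open and shut (so a half turn about z gives the same grasp; the last joint's range is limited). The gripper opens to 85 mm and grips with 20 to 120 N. Pads are 22 mm wide; open, the fingers measure 114 mm over their backs; the gripper's body (76 mm by 85 mm) begins 54 mm behind the grasp point. The pads swing forward as they close: fully open they stand 13 mm farther back than shut.
Start: joints at [1.084, 0.245, 1.558, -0, 1.339, -0.174], TCP at [0.2, 0.618, 0.231] pointing down, gripper open.
Joint ranges: [-3.13, 3.13], [-1.02, 2.26], [0.13, 2.54], [-0.95, 4.09], [0.21, 2.88], [-2.74, 2.74]. Speed limits (rad/s): [2.57, 2.57, 3.14, 3.14, 3.14, 3.14].

### API

Orientations are given as a rotation vector (axis times angle).
In Python, from bench import manip gives the robot as it stands.
- The arm moves only by the tool send_rows, never from a script. Its argument "targets" is a list that holds one entry, the list of rows, each a list of 5 numbers: the opening in per cent of the stroke, from 0 (shut) to 100 (fully open), then the shift along the tool's x, y, z in mm, then the turn about the tool's z in rad. In form: [[[gripper, dx, dy, dz, turn], ...]]. A call has 1 to 12 rows; each row is the pose to reach, as a shift and turn from the pose commanded when the call began, along the tool's axes at that moment; what a row does not reach only later rows make up. A row lasts 1/12 s, in which the tool goes at most 41.7 mm and 7.16 degrees, less where a joint would pass 70% of its speed; a pose out of reach is approached as far as the arm can. A call with a gripper value outside its range is refused whole. The fingers move at their own pace and stop on an object; the grip force is fixed at half the most. Time passes only in rows, so rows that repeat a pose let the fingers close. It gives the time, the measured TCP pose, the force and the opening at its end, in the units of the state.
- manip.read_state(): the state, without advancing time (a new reading comes with each control period).
- manip.grab_frame(name): name is "side" or "top" or "wrist"; returns a dict with "image" (384x512x3 uint8, red, green, blue), "mtx" (3x3 intrinsics, pixels), "rvec" (rotation vector, rad) and "tvec" (3), from world to camera coordinates, as OpenCV has them. Camera axes: x right, y down, z forward; pixel columns grow to the right and rows downward; lengths in m; the calibration is good to about 2 mm. A picture is of the moment at which its call begins. There is no depth.
- manip.close_job(): hands the job in, once; it reports no verdict.
Trained networks look in the newest picture that a camera, given by its name, has taken for a name from the list of things; names that differ only in an ending like _2 or _b are one class to them, and where a whole thing is asked for, a point or a joint stands for the part that bears it (a point fixed in the world has none). Each returns a list of dicts, best first, with "confidence" (0 to 1); they miss things now and then, are a little off and sometimes report something else, mostly with a low value. They report only what shows in the picture. A call takes as long as a camera call. They do not tell look-alikes from the thing itself.
- manip.silhouettes(name, camera): "region" (384x512 bool, what is visible of it) and "box" ([centre column, centre row, width, height] in pixels, round what is visible of it).
- manip.spot_point(name, camera): "location" ([row, column] in pixels: a listed point, or the origin of a listed thing).
The state is a dict: "t": time; "qpos": joint angles; "joint_vel": joint speeds; "joint_torque": joint torques, N m; "tcp_pos": TCP position; "orientation": TCP orientation; "contact_force": force on the tool from outside, world axes, zero at the start; "wrist_torque": the same for the moment, N m; "opening": finger opening in m.
Only numpy, scipy, OpenCV 4.12 (cv2) and the standard library are available. Lean on these libraries where they do the work, as an engineer would, in place of code of your own. Each camera call takes 0.05 s, during which the arm holds its last target. There are 200 camera calls.

## Working session

There is one attempt and no reset: what is moved stays moved. The work goes in short steps, Python scripts to look and compute and a tool call to move; the robot and the scene stay as the last step left them, time stands still between calls to the robot, and variables do not carry over. Pictures are saved under pics/ and viewed, about 12 in all and at most 16, crops included, and the job is handed in when it is done.

Besides the shell and the picture viewer there is one more tool, called after "Emit:" as name(argument=value, ...) on one line, values as JSON. send_rows: Moves the arm, as the interface text tells. Its arguments: {"type":"object","properties":{"targets":{"type":"array","items":{"type":"array","items":{"type":"array","items":{"type":"number"}}}}},"required":["targets"]}

```bash
mkdir -p pics; cat > h.py <<'E'
import numpy as np, cv2
from bench import manip
def save(cam,fn,crop=None,scale=1):
    f=manip.grab_frame(cam); im=f["image"][:,:,::-1].copy()
    if crop: r0,r1,c0,c1=crop; im=im[r0:r1,c0:c1]
    if scale!=1: im=cv2.resize(im,None,fx=scale,fy=scale,interpolation=cv2.INTER_CUBIC)
    cv2.imwrite("pics/"+fn,im); return f
def ray(f,u,v,z):
    R=cv2.Rodrigues(np.array(f["rvec"],float))[0]; t=np.array(f["tvec"],float).ravel()
    d=R.T@np.linalg.solve(np.array(f["mtx"]),[u,v,1.]); c=-R.T@t
    return (c+d*(z-c[2])/d[2])
def proj(f,p):
    return cv2.projectPoints(np.array(p,float).reshape(-1,3),np.array(f["rvec"],float),np.array(f["tvec"],float),np.array(f["mtx"],float),None)[0].reshape(-1,2)
E
python3 - <<'E'
from h import *
s=manip.read_state(); print(s)
f=save("top","t0.png",scale=1.5); g=save("side","s0.png",scale=1.5)
for n,F in(("top",f),("side",g)):
    R=cv2.Rodrigues(np.array(F["rvec"],float))[0]; print(n,-R.T@np.array(F["tvec"]).ravel(),np.array(F["mtx"])[0,0])
for n in["holder_1","nozzle_1","case","plate","spool","driver","jar"]:
    for d in manip.spot_point(n,"top"):
        r,c=d["location"]; print(n,round(d["confidence"],2),round(c),round(r),ray(f,c,r,0.0).round(3))
E
```

```text
{'t': 0.0, 'qpos': array([ 1.08389029e+00,  2.45826701e-01,  1.55902921e+00, -4.70970513e-06,
        1.33867777e+00, -1.74093314e-01]), 'joint_vel': array([ 0.00070364,  0.00199544, -0.00021576,  0.00107635, -0.00040772,
        0.00080583]), 'joint_torque': array([-1.22696634e-03, -4.29508567e+01, -3.26125038e+01, -2.24169444e-04,
        5.23927272e-03, -3.27010355e-05]), 'tcp_pos': array([0.19975413, 0.6179576 , 0.23016407]), 'orientation': array([-4.89264813e-01, -3.10262565e+00,  2.88570203e-03]), 'contact_force': array([ 0.27836884, -0.55751546,  0.52973914]), 'wrist_torque': array([-0.02799204, -0.00959555, -0.00788282]), 'opening': 0.08561569722275521}
top [0.42952195 0.07805399 1.23890394] 444.788316201232
side [ 0.04417977 -0.59682803  0.78129782] 408.532142806397
holder_1 0.93 191 242 [0.388 0.273 0.   ]
holder_1 0.88 279 214 [0.469 0.031 0.   ]
holder_1 0.83 238 225 [0.437 0.144 0.   ]
holder_1 0.71 268 121 [0.733 0.064 0.   ]
holder_1 0.58 194 292 [0.252 0.263 0.   ]
holder_1 0.56 143 258 [0.342 0.406 0.   ]
holder_1 0.55 297 160 [ 0.624 -0.018  0.   ]
nozzle_1 0.87 168 196 [0.515 0.341 0.   ]
nozzle_1 0.85 208 150 [0.646 0.232 0.   ]
case 0.6 190 164 [0.606 0.282 0.   ]
plate 0.8 394 211 [ 0.482 -0.289  0.   ]
spool 0.94 387 127 [ 0.719 -0.27   0.   ]
driver 0.59 328 249 [ 0.376 -0.105  0.   ]
jar 0.85 309 114 [ 0.753 -0.05   0.   ]
```

View pics/t0.png

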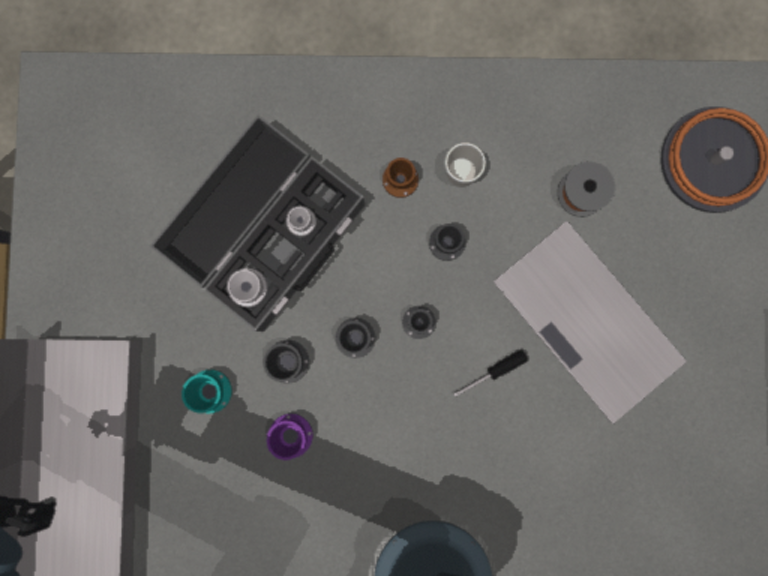

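View pics/s0.png

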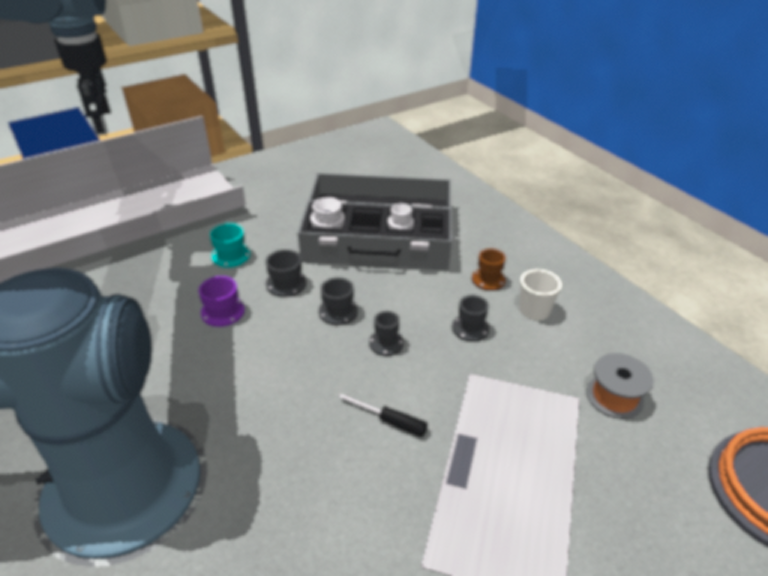

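Top view (shown ×1.5): black holders at (285,361), (355,337), (420,321) and (449,240). Look-alikes: turquoise (207,391), purple (290,437), brown (401,177). The lid shows that case +y runs down-left. The nozzles at (246,286) and (299,220) should therefore be 4 and 2, with slots 1 and 3 empty. Next I fit sizes and poses.

```bash
cat >> h.py <<'E'
def circ(x,y,z,r):
    a=np.linspace(0,2*np.pi,40); return np.c_[x+r*np.cos(a),y+r*np.sin(a),z+0*a]
def rend(f,rings,shape=(384,512)):
    m=np.zeros(shape,np.uint8)
    for a,b in zip(rings[:-1],rings[1:]):
        h=cv2.convexHull(proj(f,np.r_[a,b]).astype(np.float32)); cv2.fillConvexPoly(m,np.round(h*16).astype(np.int32),1,shift=4)
    return m>0
FOOT={1:31,2:34,3:37,4:40}; BAND={1:22,2:26,3:30,4:34}; HEAD={1:16,2:20,3:24,4:28}
def holder(x,y,n,z=0):
    F,B=FOOT[n]/1e3,BAND[n]/1e3
    return [circ(x,y,z,F),circ(x,y,z+.006,F),circ(x,y,z+.006,B*.8),circ(x,y,z+.038,B),circ(x,y,z+.06,B)]
def iou(a,b): return (a&b).sum()/max(1,(a|b).sum())
from scipy.optimize import minimize
def fit(f,reg,x,y,n,model,z=0):
    r=minimize(lambda p:-iou(rend(f,model(p[0],p[1],n,z)),reg),[x,y],method="Nelder-Mead",options=dict(initial_simplex=[[x,y],[x+.01,y],[x,y+.01]],xatol=2e-4,fatol=1e-4))
    return r.x,-r.fun
E
python3 - <<'E'
from h import *
f=manip.grab_frame("top")
for d in manip.silhouettes("holder_1","top"):
    c,r,w,h=d["box"]; p=ray(f,c,r,.03); m=d["region"]; col=f["image"][m].mean(0).round()
    print("holder",round(d["confidence"],2),(round(c*1.5),round(r*1.5)),col,[(n,fit(f,m,p[0],p[1],n,holder)[0].round(4).tolist(),round(fit(f,m,p[0],p[1],n,holder)[1],3)) for n in(1,2,3,4)])
for d in manip.silhouettes("nozzle_1","top"):
    c,r,w,h=d["box"]; print("nozzle",round(d["confidence"],2),(c*1.5,r*1.5,w,h),ray(f,c,r,.09))
for d in manip.silhouettes("plate","top"):
    cn=cv2.boxPoints(cv2.minAreaRect(np.argwhere(d["region"])[:,::-1].astype(np.float32))); print("plate",d["confidence"],[ray(f,u,v,.004).round(3).tolist() for u,v in cn])
im=f["image"]; cv2.imwrite("pics/c1.png",cv2.resize(im[60:270,95:320,::-1],None,fx=3.5,fy=2.8,interpolation=cv2.INTER_CUBIC))
E
```

```text
holder 0.94 (446, 243) [58. 57. 58.] [(1, [0.6197, -0.0187], np.float64(0.887)), (2, [0.6184, -0.0196], np.float64(0.949)), (3, [0.6165, -0.0186], np.float64(0.8)), (4, [0.6155, -0.0147], np.float64(0.683))]
holder 0.87 (289, 439) [66. 40. 79.] [(1, [0.2545, 0.2709], np.float64(0.658)), (2, [0.2531, 0.2659], np.float64(0.795)), (3, [0.2574, 0.2631], np.float64(0.939)), (4, [0.2574, 0.2621], np.float64(0.922))]
holder 0.86 (402, 176) [82. 56. 40.] [(1, [0.7368, 0.0716], np.float64(0.915)), (2, [0.7359, 0.0721], np.float64(0.929)), (3, [0.7349, 0.0739], np.float64(0.778)), (4, [0.7312, 0.0688], np.float64(0.664))]
holder 0.77 (355, 340) [59. 59. 60.] [(1, [0.4365, 0.1477], np.float64(0.789)), (2, [0.4384, 0.1482], np.float64(0.93)), (3, [0.4387, 0.1471], np.float64(0.923)), (4, [0.4375, 0.1468], np.float64(0.808))]
holder 0.71 (418, 323) [63. 62. 63.] [(1, [0.4676, 0.0315], np.float64(0.941)), (2, [0.4699, 0.0311], np.float64(0.785)), (3, [0.4652, 0.0337], np.float64(0.671)), (4, [0.4699, 0.0284], np.float64(0.581))]
holder 0.65 (207, 392) [29. 82. 79.] [(1, [0.3355, 0.4203], np.float64(0.645)), (2, [0.3305, 0.4181], np.float64(0.779)), (3, [0.3347, 0.4152], np.float64(0.922)), (4, [0.3344, 0.4133], np.float64(0.938))]
holder 0.62 (286, 363) [59. 58. 59.] [(1, [0.39, 0.2793], np.float64(0.608)), (2, [0.3906, 0.2702], np.float64(0.731)), (3, [0.3915, 0.2727], np.float64(0.87)), (4, [0.3924, 0.2721], np.float64(0.971))]
nozzle 0.8 (248.39999999999998, 288.29999999999995, 28.1, 24.0) [0.51866549 0.32881957 0.09      ]
nozzle 0.74 (302.85, 220.35000000000002, 16.1, 21.1) [0.63876231 0.23763518 0.09      ]
plate 0.72 [[0.546, -0.1, 0.004], [0.669, -0.241, 0.004], [0.405, -0.465, 0.004], [0.286, -0.325, 0.004]]
plate 0.63 [[0.807, -0.013, 0.004], [0.808, -0.092, 0.004], [0.725, -0.092, 0.004], [0.724, -0.014, 0.004]]
```

View pics/c1.png

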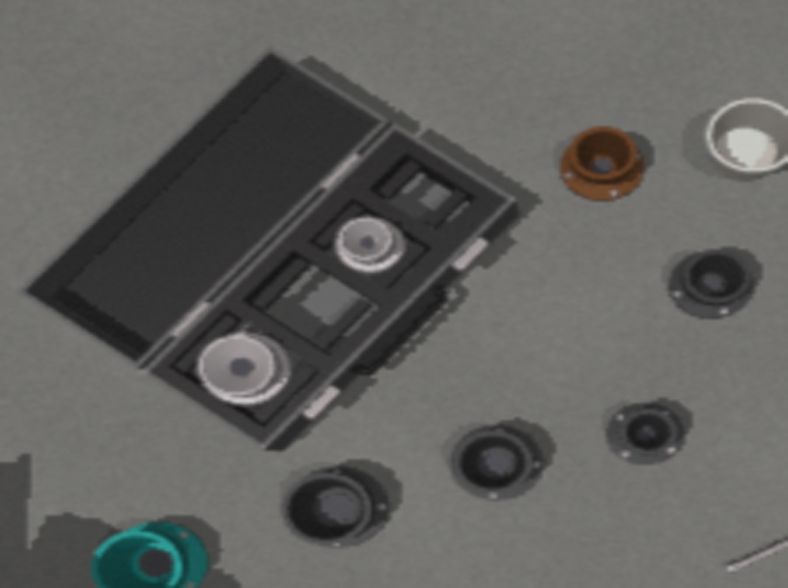

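The crop confirms it: holder_4 is the black one at ×1.5 (285,361) (fit (0.392,0.272)), not turquoise or purple. Holder_2 is the black one at (449,240) (fit (0.618,-0.020)), not brown. Nozzles 4 and 2 are present, 151 mm apart against 149 expected. Now I go above holder_4.

```bash
cat >> h.py <<'E'
def go(x,y,z,jaw=None):
    """shift (mm, tool axes) and turn to bring the TCP to x,y,z with jaw axis at world angle jaw"""
    s=manip.read_state(); R=cv2.Rodrigues(np.array(s["orientation"]))[0]
    d=R.T@(np.array([x,y,z])-s["tcp_pos"])*1e3; a=np.arctan2(R[1,1],R[0,1]); t=0
    if jaw is not None: t=-((jaw-a+np.pi/2)%np.pi-np.pi/2)
    print("pos",s["tcp_pos"].round(4),"jaw",round(a,3),"x-axis",R[:,0].round(3),"tilt",R[2].round(4),"q6",round(s["qpos"][5],2),"| shift",d.round(1),"turn",round(t,3),"| F",s["contact_force"].round(1),"open",round(s["opening"],4),"t",round(s["t"],2))
E
python3 -c "
from h import *
go(.392,.272,.15)"
```

```text
pos [0.2    0.6185 0.2313] jaw 1.258 x-axis [-0.951  0.308 -0.   ] tilt [-0.e+00  1.e-04 -1.e+00] q6 -0.17 | shift [-289.3 -270.6   81.3] turn 0 | F [ 0.9 -0.5  0.8] open 0.0853 t 0.65
```

Emit:
send_rows(targets=[[[100, -72, -68, 0, 0], [100, -145, -135, 0, 0], [100, -217, -203, 20, 0], [100, -289, -270, 50, 0], [100, -289, -270, 81, 0], [100, -289, -270, 81, 0], [100, -289, -270, 81, 0], [100, -289, -270, 81, 0], [100, -289, -270, 81, 0], [100, -289, -270, 81, 0], [100, -289, -270, 81, 0], [100, -289, -270, 81, 0]]])

```text
t: 1.65
tcp_pos: [0.3923, 0.2715, 0.15]
orientation: [-0.494, -3.102, 0.0]
contact_force: [0.1, 0.3, 0.9]
opening: 0.0856
```

```bash
python3 - <<'E'
from h import *
f=save("wrist","w1.png",scale=1.5)
R=cv2.Rodrigues(np.array(f["rvec"],float))[0]; print(-R.T@np.array(f["tvec"]).ravel(),R[2])
print(proj(f,[[.392,.272,.06],[.392,.272,0]])*1.5)
for d in manip.silhouettes("holder_1","wrist"):
    c,r,w,h=d["box"]; p=ray(f,c,r,.03); print(d["confidence"],c*1.5,r*1.5,w,h,fit(f,d["region"],p[0],p[1],4,holder))
go(.392,.272,.022)
E
```

```text
[0.32185129 0.29469694 0.29302446] [ 0.28150977 -0.09218673 -0.95511981]
[[387.27018447 288.05955514]
 [387.17492381 260.2488135 ]]
0.95 103.80000000000001 439.04999999999995 56.4 41.2 (array([0.45673645, 0.06568955]), np.float64(0.1577954453577685))
0.86 389.25 274.35 91.0 94.9 (array([0.39234241, 0.27207057]), np.float64(0.9778918841819997))
0.74 283.79999999999995 61.650000000000006 114.6 81.0 (array([0.25703274, 0.26268863]), np.float64(0.9841776359526658))
0.62 224.39999999999998 396.29999999999995 94.6 87.1 (array([0.4407699 , 0.14775858]), np.float64(0.4406685236768802))
0.61 618.75 85.80000000000001 130.4 109.4 (array([0.33580947, 0.41390329]), np.float64(0.9882489094631888))
pos [0.392  0.2732 0.1508] jaw 1.258 x-axis [-0.952  0.308 -0.   ] tilt [-4.e-04  8.e-04 -1.e+00] q6 -0.89 | shift [ -0.3  -1.2 128.8] turn 0 | F [ 0.4  0.7 -0. ] open 0.0853 t 1.75
```

View pics/w1.png

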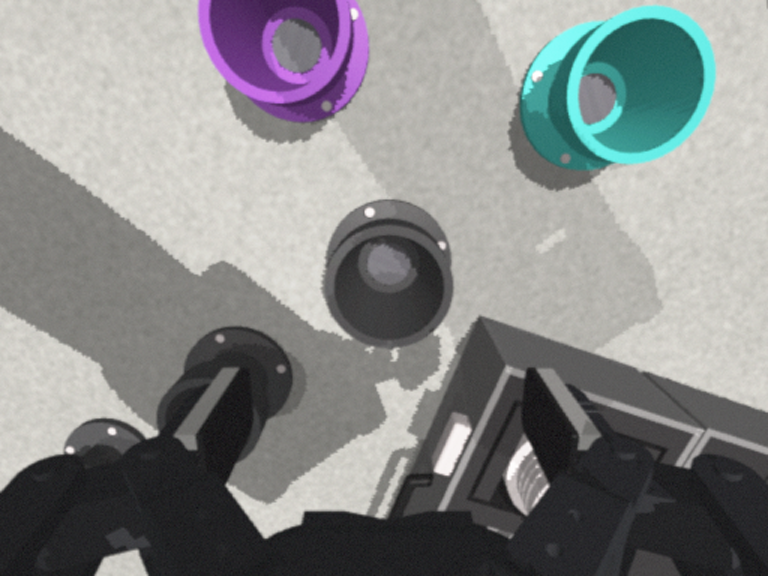

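The wrist fit puts holder_4 at (0.3923,0.2721), agreeing within 1 mm. The case corner stays about 20 mm clear of the fingers. I descend and grip.

Emit:
send_rows(targets=[[[100, 0, 0, 40, 0], [100, 0, 0, 80, 0], [100, 0, 0, 105, 0], [100, 0, 0, 120, 0], [100, 0, 0, 130, 0], [100, 0, 0, 130, 0], [100, 0, 0, 130, 0], [100, 0, 0, 130, 0], [30, 0, 0, 130, 0], [30, 0, 0, 130, 0], [30, 0, 0, 130, 0], [30, 0, 0, 130, 0]]])

```text
t: 2.75
tcp_pos: [0.3932, 0.2732, 0.0223]
orientation: [0.488, 3.101, 0.002]
contact_force: [-2.7, -0.2, 7.7]
opening: 0.0673
```

Emit:
send_rows(targets=[[[30, 0, 0, 0, 0], [30, 0, 0, 0, 0], [30, 0, 0, 0, 0], [30, 0, 0, 0, 0], [30, 0, 0, 0, 0], [30, 0, 0, 0, 0], [30, 0, 0, -10, 0], [30, 0, 0, -20, 0], [30, 0, 0, -20, 0]]])

```text
t: 3.5
tcp_pos: [0.3934, 0.2732, 0.0426]
orientation: [0.489, 3.1, 0.003]
contact_force: [0.6, 0.6, -3.4]
opening: 0.0676
```

```bash
python3 -c "
from h import *
go(.411,-.338,.20)"
```

```text
pos [0.3934 0.2732 0.0426] jaw 1.258 x-axis [-0.951  0.308 -0.003] tilt [-0.0033  0.0027 -1.    ] q6 -0.89 | shift [-205.4 -575.7 -158.2] turn 0 | F [ 0.6  0.6 -3.4] open 0.0676 t 3.5
```

Emit:
send_rows(targets=[[[30, 0, 0, -35, 0], [30, 0, 0, -75, 0], [30, 0, 0, -115, 0], [30, -5, -15, -150, 0.05], [30, -16, -45, -160, 0.15], [30, -28, -78, -160, 0.25], [30, -40, -112, -160, 0.35], [30, -52, -146, -160, 0.45], [30, -64, -180, -160, 0.55], [30, -76, -214, -160, 0.65], [30, -88, -248, -160, 0.75], [30, -98, -275, -160, 0.8]]])

```text
t: 4.5
tcp_pos: [0.3999, -0.0213, 0.2003]
orientation: [1.666, 2.662, -0.0]
contact_force: [0.6, 0.6, -4.2]
opening: 0.0671
```

```bash
python3 -c "
from h import *
go(.411,-.338,.20)"
```

```text
pos [ 0.3999 -0.0213  0.2003] jaw 0.453 x-axis [-0.437  0.899 -0.001] tilt [-9.e-04  3.e-04 -1.e+00] q6 -0.79 | shift [-289.6 -128.5    0.6] turn 0 | F [ 0.6  0.6 -4.2] open 0.0671 t 4.5
```

Emit:
send_rows(targets=[[[30, -30, -13, 0, 0.05], [30, -64, -28, 0, 0.15], [30, -98, -43, 0, 0.25], [30, -132, -58, 0, 0.35], [30, -166, -73, 0, 0.4], [30, -200, -88, 0, 0.4], [30, -234, -103, 0, 0.4], [30, -264, -117, 0, 0.4], [30, -282, -125, 0, 0.4], [30, -290, -128, 20, 0.4], [30, -290, -128, 50, 0.4], [30, -290, -128, 80, 0.4]]])

```text
t: 5.5
tcp_pos: [0.4142, -0.3373, 0.1203]
orientation: [2.156, 2.281, -0.001]
contact_force: [-0.3, 0.6, -3.9]
opening: 0.0673
```

```bash
python3 -c "
from h import *
go(.411,-.338,.0275)"
```

```text
pos [ 0.4142 -0.3373  0.1203] jaw 0.057 x-axis [-0.057  0.998 -0.002] tilt [-0.0023  0.0017 -1.    ] q6 -0.95 | shift [-0.4 -3.4 92.8] turn 0 | F [-0.3  0.6 -3.9] open 0.0673 t 5.5
```

Emit:
send_rows(targets=[[[30, 0, 0, 30, 0], [30, 0, 0, 60, 0], [30, 0, 0, 80, 0], [30, 0, 0, 86, 0], [30, 0, 0, 89, 0], [30, 0, 0, 91, 0], [30, 0, 0, 91, 0], [30, 0, 0, 91, 0]]])

```text
t: 6.17
tcp_pos: [0.4148, -0.3369, 0.031]
orientation: [2.154, 2.283, -0.001]
contact_force: [0.2, -0.9, -3.5]
opening: 0.0672
```

```bash
python3 -c "
from h import *
go(.414,-.337,.0275)"
```

```text
pos [ 0.4148 -0.3369  0.031 ] jaw 0.058 x-axis [-0.058  0.998 -0.003] tilt [-0.0026  0.0018 -1.    ] q6 -0.95 | shift [-0.  -0.8  3.5] turn 0 | F [ 0.2 -0.9 -3.5] open 0.0672 t 6.17
```

Emit:
send_rows(targets=[[[30, 0, 0, 1, 0], [30, 0, 0, 2, 0], [30, 0, 0, 3, 0], [30, 0, 0, 3, 0], [30, 0, 0, 3, 0]]])

```text
t: 6.58
tcp_pos: [0.414, -0.336, 0.0265]
orientation: [2.156, 2.285, -0.0]
contact_force: [1.2, -0.1, -3.5]
opening: 0.0672
```

Emit:
send_rows(targets=[[[30, 0, 0, 1, 0], [30, 0, 0, 1, 0], [30, 0, 0, 1, 0]]])

```text
t: 6.83
tcp_pos: [0.4141, -0.3359, 0.0264]
orientation: [-2.155, -2.285, 0.0]
contact_force: [-2.8, 4.5, 7.7]
opening: 0.0672
```

Emit:
send_rows(targets=[[[100, 0, 0, 0, 0], [100, 0, 0, 0, 0], [100, 0, 0, 0, 0], [100, 0, 0, 0, 0], [100, 0, 0, -5, 0], [100, 0, 0, -20, 0], [100, 0, 0, -55, 0], [100, 0, 0, -95, 0], [100, 0, 0, -130, 0], [100, 0, 0, -150, 0], [100, 0, 0, -150, 0]]])

```text
t: 7.75
tcp_pos: [0.4163, -0.3386, 0.1819]
orientation: [2.148, 2.277, -0.002]
contact_force: [-0.6, -1.2, 1.0]
opening: 0.0855
```

```bash
cat >> h.py <<'E'
def find(cam,*want):
    f=manip.grab_frame(cam)
    for d in manip.silhouettes("holder_1",cam):
        c,r,w,h=d["box"]; p=ray(f,c,r,.03); col=f["image"][d["region"]].mean(0)
        if np.ptp(col)>12: continue
        out=[]
        for n in want:
            z=.004 if p[1]<-.1 else 0
            q,s=fit(f,d["region"],p[0],p[1],n,holder,z); out.append((n,q.round(4).tolist(),round(s,3)))
        print(cam,round(d["confidence"],2),out)
    return f
E
python3 -c "
from h import *
find('top',2,4)
go(.618,-.020,.15)"
```

```text
top 0.97 [(2, [0.4371, 0.1478], np.float64(0.948)), (4, [0.4374, 0.1488], np.float64(0.778))]
top 0.7 [(2, [0.4161, -0.333], np.float64(0.795)), (4, [0.4171, -0.3331], np.float64(0.917))]
top 0.59 [(2, [0.4695, 0.0288], np.float64(0.781)), (4, [0.4644, 0.0255], np.float64(0.577))]
top 0.59 [(2, [0.6185, -0.0198], np.float64(0.899)), (4, [0.6217, -0.0231], np.float64(0.645))]
pos [ 0.4142 -0.3362  0.1762] jaw 0.058 x-axis [-0.058  0.998 -0.002] tilt [-0.0016  0.0011 -1.    ] q6 -0.95 | shift [303.9 221.8  25.9] turn 0 | F [-0.6  0.1 -0.6] open 0.0855 t 7.85
```

Emit:
send_rows(targets=[[[100, 20, 14, 0, 0.05], [100, 50, 36, 0, 0.15], [100, 82, 60, 0, 0.25], [100, 114, 84, 0, 0.35], [100, 146, 108, 0, 0.45], [100, 178, 132, 0, 0.55], [100, 210, 155, 0, 0.65], [100, 242, 178, 5, 0.75], [100, 272, 200, 15, 0.85], [100, 294, 215, 25, 0.95], [100, 304, 222, 26, 1.05], [100, 304, 222, 26, 1.15]]])

```text
t: 8.85
tcp_pos: [0.6168, -0.0163, 0.1453]
orientation: [-3.049, -0.742, 0.009]
contact_force: [0.2, 0.0, 0.1]
opening: 0.0855
```

Emit:
send_rows(targets=[[[100, 0, 0, 0, 0], [100, 0, 0, 0, 0], [100, 0, 0, 0, 0]]])

```text
t: 9.1
tcp_pos: [0.6172, -0.0198, 0.1481]
orientation: [-3.051, -0.747, 0.003]
contact_force: [-0.1, -0.5, 0.2]
opening: 0.0856
```

```bash
python3 - <<'E'
from h import *
f=find("wrist",1,2,3)
im=f["image"][:,:,::-1]; cv2.imwrite("pics/w2.png",im)
go(.618,-.020,.021)
E
```

```text
wrist 0.83 [(1, [0.4405, 0.1424], np.float64(0.84)), (2, [0.4392, 0.1454], np.float64(0.929)), (3, [0.4372, 0.149], np.float64(0.982))]
wrist 0.76 [(1, [0.47, 0.0303], np.float64(0.121)), (2, [0.4771, 0.0279], np.float64(0.1)), (3, [0.462, 0.0286], np.float64(0.085))]
wrist 0.68 [(1, [0.6174, -0.0222], np.float64(0.831)), (2, [0.6177, -0.0203], np.float64(0.983)), (3, [0.6187, -0.0195], np.float64(0.816))]
pos [ 0.6175 -0.0201  0.1489] jaw -1.092 x-axis [ 0.887  0.461 -0.001] tilt [-6.e-04 -5.e-04 -1.e+00] q6 0.88 | shift [  0.5   0.2 127.9] turn 0 | F [ 0.4 -0.4 -0.2] open 0.0854 t 9.2
```

View pics/w2.png

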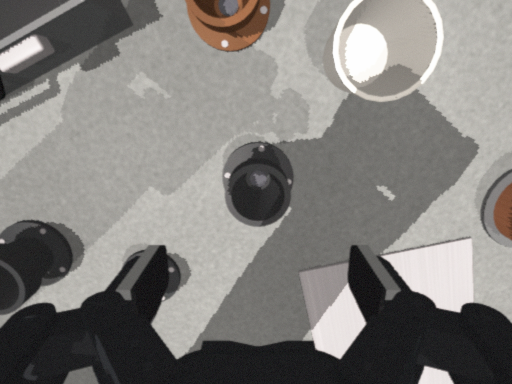

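The wrist view shows the black holder at (258,185) under the gripper, with the brown one at (228,20) and the cup at (388,45), both clear. The fit is size 2 at 0.983 and the other black one is clearly size 3 at 0.982. I grip it.

Emit:
send_rows(targets=[[[100, 0, 0, 40, 0], [100, 0, 0, 80, 0], [100, 0, 0, 105, 0], [100, 0, 0, 120, 0], [100, 0, 0, 126, 0], [100, 0, 0, 126, 0], [100, 0, 0, 126, 0], [20, 0, 0, 126, 0], [20, 0, 0, 126, 0], [20, 0, 0, 126, 0], [20, 0, 0, 126, 0], [20, 0, 0, 126, 0]]])

```text
t: 10.2
tcp_pos: [0.6194, -0.0197, 0.0255]
orientation: [3.051, 0.745, 0.004]
contact_force: [-1.2, -0.1, 5.6]
opening: 0.0515
```

Emit:
send_rows(targets=[[[20, 0, 0, 0, 0], [20, 0, 0, 0, 0], [20, 0, 0, 0, 0], [20, 0, 0, 0, 0], [20, 0, 0, 0, 0], [20, 0, 0, 0, 0], [20, 0, 0, -10, 0], [20, 0, 0, -20, 0], [20, 0, 0, -20, 0]]])

```text
t: 10.95
tcp_pos: [0.6195, -0.0198, 0.046]
orientation: [3.05, 0.745, 0.006]
contact_force: [1.7, 0.4, -1.7]
opening: 0.0515
```

```bash
python3 -c "
from h import *
go(.541,-.228,.20)"
```

```text
pos [ 0.6195 -0.0198  0.046 ] jaw -1.092 x-axis [0.887 0.461 0.003] tilt [ 0.0032  0.0026 -1.    ] q6 0.88 | shift [-165.1  149.1 -154.2] turn 0 | F [ 1.7  0.4 -1.7] open 0.0515 t 10.95
```

Emit:
send_rows(targets=[[[20, 0, 0, -35, 0], [20, 0, 0, -75, 0], [20, -10, 9, -105, 0], [20, -35, 32, -115, 0], [20, -62, 56, -115, 0], [20, -90, 81, -115, 0], [20, -118, 106, -115, 0], [20, -142, 128, -115, 0], [20, -158, 142, -105, 0], [20, -165, 149, -80, 0], [20, -165, 149, -50, 0], [20, -165, 149, -30, 0]]])

```text
t: 11.95
tcp_pos: [0.5387, -0.2282, 0.0712]
orientation: [-3.051, -0.742, 0.002]
contact_force: [0.1, 0.8, -4.1]
opening: 0.0515
```

Emit:
send_rows(targets=[[[20, 0, 0, 15, 0], [20, 0, 0, 25, 0], [20, 0, 0, 31, 0], [20, 0, 0, 37, 0], [20, 0, 0, 41, 0], [20, 0, 0, 43, 0], [20, 0, 0, 43, 0], [20, 0, 0, 43, 0]]])

```text
t: 12.62
tcp_pos: [0.5406, -0.228, 0.0309]
orientation: [3.051, 0.745, 0.001]
contact_force: [1.0, 0.4, -2.0]
opening: 0.0518
```

Emit:
send_rows(targets=[[[20, 0, 0, 1, 0], [20, 0, 0, 1, 0], [20, 0, 0, 2, 0], [20, 0, 0, 2, 0], [20, 0, 0, 2, 0]]])

```text
t: 13.03
tcp_pos: [0.5404, -0.228, 0.0295]
orientation: [3.052, 0.745, -0.0]
contact_force: [-4.8, 1.3, 5.0]
opening: 0.0511
```

Emit:
send_rows(targets=[[[100, 0, 0, 0, 0], [100, 0, 0, 0, 0], [100, 0, 0, 0, 0], [100, 0, 0, 0, 0], [100, 0, 0, 0, 0], [100, 0, 0, -5, 0], [100, 0, 0, -20, 0], [100, 0, 0, -55, 0], [100, 0, 0, -95, 0], [100, 0, 0, -135, 0], [100, 0, 0, -175, 0], [100, 0, 0, -180, 0]]])

```text
t: 14.03
tcp_pos: [0.5438, -0.2301, 0.218]
orientation: [3.041, 0.743, 0.016]
contact_force: [1.3, -0.3, 1.6]
opening: 0.0856
```

```bash
python3 - <<'E'
from h import *
go(.639,.238,.22,-.922-1.571+3.1416)
go(.639,.238,.22,.922)
E
```

```text
pos [ 0.5438 -0.2301  0.218 ] jaw -1.092 x-axis [0.887 0.461 0.007] tilt [ 0.0073  0.0133 -0.9999] q6 0.5 | shift [ 300.2 -371.5   -4.8] turn 1.401 | F [ 1.3 -0.3  1.6] open 0.0856 t 14.03
pos [ 0.5438 -0.2301  0.218 ] jaw -1.092 x-axis [0.887 0.461 0.007] tilt [ 0.0073  0.0133 -0.9999] q6 0.5 | shift [ 300.2 -371.5   -4.8] turn 1.128 | F [ 1.3 -0.3  1.6] open 0.0856 t 14.03
```

Emit:
send_rows(targets=[[[100, 10, -12, -10, 0], [100, 30, -37, -10, 0], [100, 55, -68, -10, -0.05], [100, 81, -100, -10, -0.12], [100, 107, -132, -10, -0.2], [100, 133, -164, -10, -0.28], [100, 159, -196, -10, -0.36], [100, 185, -228, -10, -0.44], [100, 211, -260, -10, -0.44], [100, 237, -292, -10, -0.44], [100, 260, -321, -10, -0.44], [100, 280, -346, -10, -0.44]]])

```text
t: 15.03
tcp_pos: [0.6292, 0.2111, 0.2184]
orientation: [-2.815, -1.395, -0.001]
contact_force: [-0.2, -0.4, -0.0]
opening: 0.0855
```

```bash
python3 - <<'E'
from h import *
go(.639,.238,.18,-.649)
E
```

```text
pos [0.6292 0.2111 0.2184] jaw -0.651 x-axis [0.606 0.796 0.   ] tilt [ 4.e-04  1.e-04 -1.e+00] q6 0.8 | shift [27.4 -8.5 38.4] turn -0.002 | F [-0.2 -0.4 -0. ] open 0.0855 t 15.03
```

Emit:
send_rows(targets=[[[100, 8, -3, 0, 0], [100, 8, -3, 10, 0], [100, 8, -3, 20, 0], [100, 8, -3, 20, 0], [100, 8, -3, 20, 0], [100, 8, -3, 20, 0]]])

```text
t: 15.53
tcp_pos: [0.6317, 0.215, 0.198]
orientation: [-2.817, -1.39, 0.001]
contact_force: [-0.0, -0.0, 0.3]
opening: 0.0853
```

```bash
python3 - <<'E'
from h import *
f=save("wrist","w3.png")
for n in ("nozzle_1",):
  for d in manip.silhouettes(n,"wrist"): print(d["confidence"],d["box"])
  for d in manip.spot_point(n,"wrist"): print(d["confidence"],d["location"],ray(f,d["location"][1],d["location"][0],.008))
for p,r in(([.639,.238],20),): print(proj(f,[[*p,.104],[*p,.008]]))
go(.639,.238,.18,-.649)
E
```

```text
0.81 [65.5, 151.8, 101.7, 83.3]
0.78 [243.3, 154.3, 56.1, 63.5]
0.71 [141.8, 249.2] [0.64229374 0.24176307 0.008     ]
0.56 [138.5, 107.7] [0.5242124  0.33681314 0.008     ]
[[245.72651359 165.94985876]
 [248.93868827 146.42917643]]
pos [0.6321 0.2157 0.1989] jaw -0.653 x-axis [0.608 0.794 0.001] tilt [ 7.e-04  7.e-04 -1.e+00] q6 0.81 | shift [21.9 -8.1 18.9] turn -0.004 | F [-0.2  0.1  0.2] open 0.0856 t 15.68
```

View pics/w3.png

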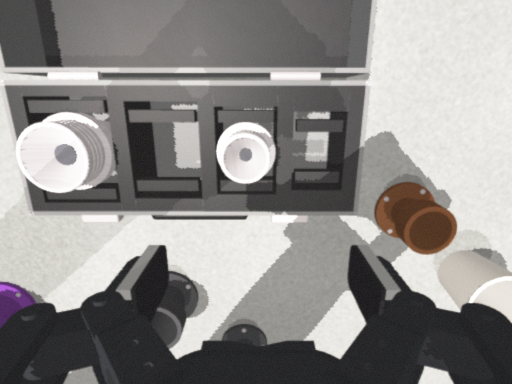

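The nozzle heads show at (246,152) for nozzle 2 and (62,153) for nozzle 4; slots 1 and 3 are empty, as thought. I fit the head circles.

```bash
cat >> h.py <<'E'
def nozzle(x,y,n,z=.008):
    H=HEAD[n]/1e3; C=H+.0055
    return [circ(x,y,z+.066,C),circ(x,y,z+.068,C),circ(x,y,z+.068,H),circ(x,y,z+.096,H)]
def findn(cam,z=.008):
    f=manip.grab_frame(cam)
    for d in manip.silhouettes("nozzle_1",cam):
        c,r,w,h=d["box"]; p=ray(f,c,r,.09); print(cam,round(d["confidence"],2),[(n,fit(f,d["region"],p[0],p[1],n,nozzle,z)) for n in(2,4)])
    return f
E
python3 - <<'E'
from h import *
f=findn("wrist"); findn("top")
hsv=cv2.cvtColor(f["image"],cv2.COLOR_RGB2HSV); m=((hsv[...,2]>150)).astype(np.uint8)
m[:, :205]=0; m[:,285:]=0; m[:115]=0; m[195:]=0
print(cv2.minEnclosingCircle(np.argwhere(m)[:,::-1].astype(np.float32)))
E
```

```text
wrist 0.93 [(2, (array([0.52197786, 0.34172477]), np.float64(0.6180912596401028))), (4, (array([0.52431766, 0.3340686 ]), np.float64(0.9560145041778338)))]
wrist 0.75 [(2, (array([0.64134071, 0.24360859]), np.float64(0.962020905923345))), (4, (array([0.63961241, 0.23576635]), np.float64(0.5642754956059677)))]
wrist 0.46 [(2, (array([0.5157859 , 0.08454259]), np.float64(0.28974358974358977))), (4, (array([0.50737947, 0.07616543]), np.float64(0.20829493087557605)))]
top 0.57 [(2, (array([0.52003489, 0.34805021]), np.float64(0.6335227272727273))), (4, (array([0.52226191, 0.33896291]), np.float64(0.42882882882882883)))]
((245.9769744873047, 153.28514099121094), 31.291101455688477)
```

```bash
python3 -c "
from h import *
go(.6415,.243,.12)"
```

```text
pos [0.6319 0.2163 0.1987] jaw -0.652 x-axis [0.607 0.795 0.   ] tilt [ 4.e-04  4.e-04 -1.e+00] q6 0.81 | shift [27.  -8.6 78.7] turn 0 | F [ 0.2 -0.2  0.7] open 0.0852 t 15.88
```

Emit:
send_rows(targets=[[[100, 14, -4, 0, 0], [100, 27, -8.5, 20, 0], [100, 27, -8.5, 50, 0], [100, 27, -8.5, 79, 0], [100, 27, -8.5, 100, 0], [100, 27, -8.5, 110, 0], [100, 27, -8.5, 110, 0], [100, 27, -8.5, 110, 0]]])

```text
t: 16.55
tcp_pos: [0.6417, 0.2432, 0.0889]
orientation: [2.816, 1.393, 0.001]
contact_force: [1.2, 1.0, 0.2]
opening: 0.0851
```

```bash
python3 -c "
from h import *
go(.6415,.243,.076)
findn('wrist')
save('wrist','w4.png')"
```

```text
pos [0.6417 0.2432 0.0889] jaw -0.652 x-axis [0.607 0.795 0.   ] tilt [ 4.e-04  3.e-04 -1.e+00] q6 0.85 | shift [-0.3 -0.1 12.9] turn 0 | F [1.2 1.  0.2] open 0.0851 t 16.55
wrist 0.93 [(2, (array([0.64199289, 0.24414337]), np.float64(0.9673147023086269))), (4, (array([0.63845267, 0.23756968]), np.float64(0.5969971755611714)))]
wrist 0.9 [(2, (array([0.53408476, 0.3270975 ]), np.float64(0.7642592953085459))), (4, (array([0.52705012, 0.33453988]), np.float64(0.8756497401039585)))]
```

View pics/w4.png

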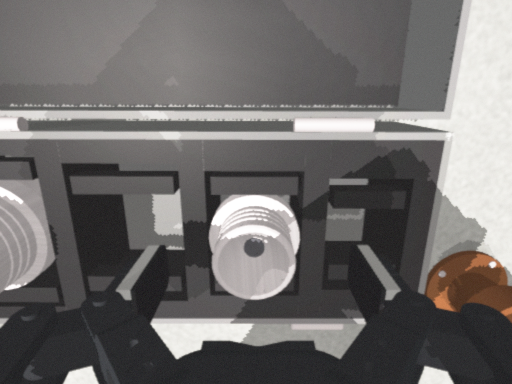

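The head at (254,245) sits midway between the pads and the fit is within 1 mm. I lower 12 mm and close.

Emit:
send_rows(targets=[[[100, 0.5, 0, 6, 0], [100, 0.5, 0, 12, 0], [100, 0.5, 0, 12, 0], [100, 0.5, 0, 12, 0], [10, 0.5, 0, 12, 0], [10, 0.5, 0, 12, 0], [10, 0.5, 0, 12, 0], [10, 0.5, 0, 12, 0], [10, 0.5, 0, 12, 0], [10, 0.5, 0, 12, 0], [10, 0.5, 0, 12, 0], [10, 0.5, 0, 12, 0]]])

```text
t: 17.7
tcp_pos: [0.6416, 0.2439, 0.0769]
orientation: [-2.815, -1.393, -0.0]
contact_force: [-3.0, 1.7, 5.8]
opening: 0.0387
```

Emit:
send_rows(targets=[[[10, 0, 0, 0, 0], [10, 0, 0, 0, 0], [10, 0, 0, 0, 0]]])

```text
t: 17.95
tcp_pos: [0.6417, 0.2439, 0.0769]
orientation: [-2.815, -1.393, -0.0]
contact_force: [-3.4, 1.0, 5.6]
opening: 0.0386
```

```bash
python3 -c "
from h import *
go(.6415,.243,.076)"
```

```text
pos [0.6417 0.2439 0.0769] jaw -0.652 x-axis [0.607 0.795 0.   ] tilt [ 5.e-04 -4.e-04 -1.e+00] q6 0.85 | shift [-0.8  0.4  0.9] turn 0 | F [-3.4  1.   5.6] open 0.0386 t 17.95
```

Emit:
send_rows(targets=[[[10, 0, 0, -3, 0], [10, 0, 0, -6, 0], [10, 0, 0, -9, 0], [10, 0, 0, -12, 0], [10, 0, 0, -16, 0], [10, 0, 0, -22, 0], [10, 0, 0, -32, 0], [10, 0, 0, -50, 0], [10, 0, 0, -75, 0], [10, 0, 0, -105, 0], [10, 0, 0, -130, 0], [10, 0, 0, -140, 0]]])

```text
t: 18.95
tcp_pos: [0.6446, 0.244, 0.2246]
orientation: [2.813, 1.392, 0.018]
contact_force: [0.2, 0.7, 0.2]
opening: 0.0383
```

```bash
python3 -c "
from h import *
find('top',2,4)
go(.541,-.228,.22)
save('wrist','w5.png')"
```

```text
top 0.93 [(2, [0.5398, -0.2296], np.float64(0.876)), (4, [0.535, -0.2328], np.float64(0.627))]
top 0.88 [(2, [0.4156, -0.3382], np.float64(0.819)), (4, [0.4148, -0.3359], np.float64(0.893))]
top 0.76 [(2, [0.4646, 0.0311], np.float64(0.771)), (4, [0.4754, 0.034], np.float64(0.57))]
top 0.76 [(2, [0.4377, 0.1483], np.float64(0.916)), (4, [0.4372, 0.1469], np.float64(0.817))]
pos [0.6438 0.2439 0.2215] jaw -0.652 x-axis [0.607 0.795 0.006] tilt [ 0.0063  0.0056 -1.    ] q6 0.85 | shift [-4.374e+02  2.047e+02 -1.000e-01] turn 0 | F [ 0.8 -0.9 -0.9] open 0.0381 t 19.05
```

View pics/w5.png

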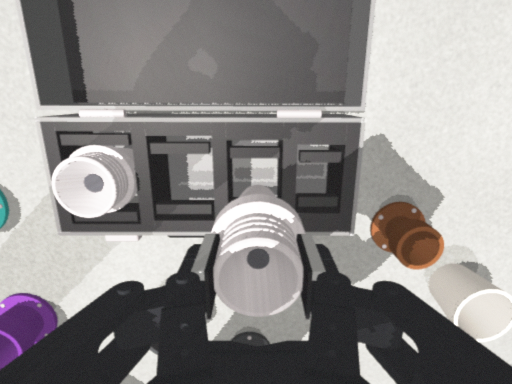

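The nozzle is held straight, its head at (258,258) between the pads; nozzle 4 remains in the case at (92,182). I carry nozzle 2 to holder_2, which the top camera now gives at (0.540,-0.229).

Emit:
send_rows(targets=[[[10, -10, 5, 0, 0], [10, -30, 14, 0, 0], [10, -60, 28, 0, 0], [10, -95, 44, 0, 0], [10, -130, 61, 0, 0], [10, -165, 77, 0, 0], [10, -200, 94, 0, 0], [10, -235, 110, 0, 0], [10, -270, 126, 0, 0], [10, -305, 143, 0, 0], [10, -340, 159, 0, 0], [10, -370, 173, 0, 0]]])

```text
t: 20.1
tcp_pos: [0.5522, -0.1578, 0.2138]
orientation: [-2.814, -1.39, 0.005]
contact_force: [0.3, 0.2, -1.0]
opening: 0.0386
```

Emit:
send_rows(targets=[[[10, -20, 9, 0, 0], [10, -40, 19, 0, 0], [10, -55, 26, 0, 0], [10, -62, 29, 0, 0], [10, -62, 29, 0, 0], [10, -62, 29, 0, 0], [10, -62, 29, 0, 0]]])

```text
t: 20.68
tcp_pos: [0.5399, -0.2214, 0.2155]
orientation: [-2.814, -1.394, 0.001]
contact_force: [0.4, -0.8, -1.1]
opening: 0.0384
```

```bash
python3 -c "
from h import *
find('wrist',2,4)
save('wrist','w6.png')
go(.541,-.228,.20)"
```

```text
wrist 0.75 [(2, [0.4697, 0.0351], np.float64(0.963)), (4, [0.4739, 0.0418], np.float64(0.907))]
wrist 0.75 [(2, [0.5392, -0.2295], np.float64(0.773)), (4, [0.5462, -0.2237], np.float64(0.537))]
wrist 0.63 [(2, [0.3805, -0.372], np.float64(0.432)), (4, [0.3809, -0.3721], np.float64(0.335))]
pos [ 0.5403 -0.2215  0.2162] jaw -0.651 x-axis [0.606 0.796 0.   ] tilt [ 1.e-04 -3.e-04 -1.e+00] q6 0.07 | shift [-4.8  4.5 16.2] turn 0 | F [-0.1 -0.2 -0.4] open 0.0382 t 20.83
```

View pics/w6.png

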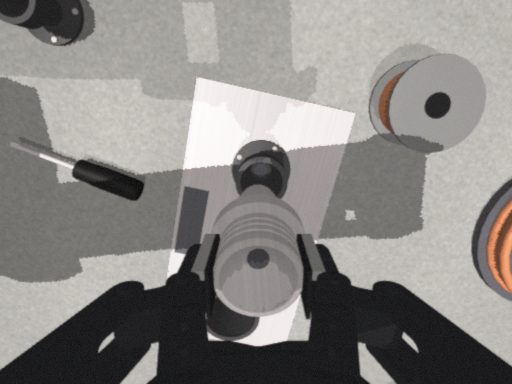

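Holder_2 shows at (261,170) under the nozzle. The cameras and the release position agree at about (0.5395,-0.229). I lower in stages while watching force.

Emit:
send_rows(targets=[[[10, -3, 2, 0, 0], [10, -6.5, 4, 0, 0], [10, -6.5, 4, 20, 0], [10, -6.5, 4, 45, 0], [10, -6.5, 4, 70, 0], [10, -6.5, 4, 88, 0], [10, -6.5, 4, 98, 0], [10, -6.5, 4, 104, 0], [10, -6.5, 4, 108, 0], [10, -6.5, 4, 110, 0], [10, -6.5, 4, 110, 0], [10, -6.5, 4, 110, 0]]])

```text
t: 21.83
tcp_pos: [0.54, -0.2305, 0.1074]
orientation: [2.814, 1.392, 0.001]
contact_force: [-0.2, 0.7, -0.9]
opening: 0.0382
```

```bash
python3 -c "
from h import *
go(.5395,-.229,.085)"
```

```text
pos [ 0.54   -0.2305  0.1074] jaw -0.652 x-axis [0.607 0.795 0.   ] tilt [ 1.0e-04  1.9e-03 -1.0e+00] q6 0.06 | shift [ 0.9 -1.3 22.4] turn 0 | F [-0.2  0.7 -0.9] open 0.0382 t 21.83
```

Emit:
send_rows(targets=[[[10, 0.5, -0.7, 2, 0], [10, 0.5, -0.7, 4, 0], [10, 0.5, -0.7, 6, 0], [10, 0.5, -0.7, 8, 0], [10, 0.5, -0.7, 10, 0], [10, 0.5, -0.7, 12, 0], [10, 0.5, -0.7, 12, 0], [10, 0.5, -0.7, 12, 0]]])

```text
t: 22.5
tcp_pos: [0.5388, -0.2293, 0.094]
orientation: [-2.816, -1.393, 0.001]
contact_force: [-0.8, -0.7, -1.4]
opening: 0.0385
```

Emit:
send_rows(targets=[[[10, 0, 0, 1, 0], [10, 0, 0, 2, 0], [10, 0, 0, 3, 0], [10, 0, 0, 3, 0], [10, 0, 0, 3, 0]]])

```text
t: 22.92
tcp_pos: [0.539, -0.2295, 0.0914]
orientation: [2.816, 1.393, -0.001]
contact_force: [-2.6, -2.2, 1.5]
opening: 0.0382
```

Emit:
send_rows(targets=[[[10, 0, 0, 1, 0], [10, 0, 0, 2, 0], [10, 0, 0, 3, 0], [10, 0, 0, 3, 0], [10, 0, 0, 3, 0]]])

```text
t: 23.33
tcp_pos: [0.5392, -0.2292, 0.0881]
orientation: [2.816, 1.393, 0.001]
contact_force: [-2.2, -2.2, 1.4]
opening: 0.0381
```

Emit:
send_rows(targets=[[[10, -0.5, 0, 0, 0], [10, -0.5, 0, 1, 0], [10, -0.5, 0, 1, 0], [10, -0.5, 0, 1, 0]]])

```text
t: 23.67
tcp_pos: [0.539, -0.2294, 0.0873]
orientation: [-2.816, -1.393, -0.001]
contact_force: [-1.3, 0.7, 2.5]
opening: 0.0381
```

Emit:
send_rows(targets=[[[10, 0, 0, 0.5, 0], [10, 0, 0, 1, 0], [10, 0, 0, 1, 0], [10, 0, 0, 1, 0]]])

```text
t: 24.0
tcp_pos: [0.539, -0.2294, 0.0869]
orientation: [-2.816, -1.393, -0.001]
contact_force: [-2.9, 2.4, 6.2]
opening: 0.0383
```

Seated with about 7 N vertical change, so I release now and back off straight up.

Emit:
send_rows(targets=[[[20, 0, 0, -0.3, 0], [45, 0, 0, -0.3, 0], [70, 0, 0, -0.3, 0], [100, 0, 0, -0.3, 0], [100, 0, 0, -0.3, 0], [100, 0, 0, -0.3, 0], [100, 0, 0, -0.3, 0], [100, 0, 0, -5, 0], [100, 0, 0, -15, 0], [100, 0, 0, -40, 0], [100, 0, 0, -80, 0], [100, 0, 0, -115, 0]]])

```text
t: 25.0
tcp_pos: [0.5385, -0.2294, 0.2034]
orientation: [-2.816, -1.393, 0.0]
contact_force: [0.0, -0.6, 0.8]
opening: 0.0854
```

```bash
python3 -c "
from h import *
f=findn('top',.016); findn('wrist',.016)
f=save('wrist','w7.png')
go(.5255,.334,.21,-.649)"
```

```text
top 0.86 [(2, (array([0.52313294, 0.33917394]), np.float64(0.6447368421052632))), (4, (array([0.52239121, 0.33200803]), np.float64(0.9399293286219081)))]
top 0.6 [(2, (array([ 0.54241521, -0.22494825]), np.float64(0.6384839650145773))), (4, (array([ 0.54533391, -0.21655042]), np.float64(0.38153310104529614)))]
top 0.23 [(2, (array([ 0.48628899, -0.26390292]), np.float64(0.0))), (4, (array([ 0.47342579, -0.18614703]), np.float64(0.1937956204379562)))]
wrist 0.78 [(2, (array([ 0.54111345, -0.22811165]), np.float64(0.978134110787172))), (4, (array([ 0.53935249, -0.23495956]), np.float64(0.5837299870186067)))]
pos [ 0.5386 -0.2295  0.2016] jaw -0.652 x-axis [0.607 0.795 0.   ] tilt [ 0.e+00  3.e-04 -1.e+00] q6 0.06 | shift [ 439.9 -352.4   -8.5] turn -0.003 | F [-0.3  0.2 -0.5] open 0.0855 t 25.25
```

View pics/w7.png

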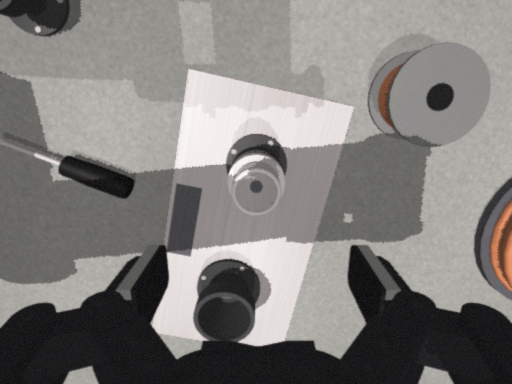

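Set 2 stands upright at (256,180), with the empty holder_4 at (226,305). Next is nozzle 4.

Emit:
send_rows(targets=[[[100, 15, -12, 0, 0], [100, 40, -32, -5, 0], [100, 70, -56, -8, 0], [100, 100, -80, -8, 0], [100, 130, -104, -8, 0], [100, 160, -128, -8, 0], [100, 190, -152, -8, 0], [100, 220, -176, -8, 0], [100, 250, -200, -8, 0], [100, 280, -224, -8, 0], [100, 310, -248, -8, 0], [100, 340, -272, -8, 0]]])

```text
t: 26.25
tcp_pos: [0.5273, 0.2074, 0.2073]
orientation: [-2.815, -1.393, 0.005]
contact_force: [0.2, 0.2, 0.1]
opening: 0.0856
```

Emit:
send_rows(targets=[[[100, 28, -22, 0, 0], [100, 52, -42, 0, 0], [100, 70, -60, 10, 0], [100, 80, -75, 15, 0], [100, 80, -80, 20, 0], [100, 80, -80, 20, 0], [100, 80, -80, 20, 0], [100, 80, -80, 20, 0]]])

```text
t: 26.92
tcp_pos: [0.5141, 0.3167, 0.1891]
orientation: [2.817, 1.391, -0.001]
contact_force: [0.2, -0.1, 0.8]
opening: 0.0852
```

```bash
python3 -c "
from h import *
f=findn('wrist',.008)
go(.5255,.334,.09,-.649)"
```

```text
wrist 0.56 [(2, (array([0.52880424, 0.33689874]), np.float64(0.6038834951456311))), (4, (array([0.52309703, 0.33474178]), np.float64(0.9735199546056365)))]
pos [0.5144 0.3168 0.1897] jaw -0.654 x-axis [0.608 0.794 0.   ] tilt [ 4.e-04  5.e-04 -1.e+00] q6 1.02 | shift [20.3 -1.7 99.7] turn -0.005 | F [ 0.4 -0.   0.7] open 0.0851 t 27.02
```

Emit:
send_rows(targets=[[[100, 10, -2, 0, 0], [100, 19.3, -4, 10, 0], [100, 19.3, -4, 40, 0], [100, 19.3, -4, 70, 0], [100, 19.3, -4, 95, 0], [100, 19.3, -4, 108, 0], [100, 19.3, -4, 116, 0], [100, 19.3, -4, 116, 0], [100, 19.3, -4, 116, 0], [100, 19.3, -4, 116, 0]]])

```text
t: 27.85
tcp_pos: [0.5238, 0.3362, 0.0753]
orientation: [2.816, 1.393, 0.006]
contact_force: [0.0, 1.2, 0.9]
opening: 0.0853
```

```bash
python3 -c "
from h import *
f=findn('wrist',.008)
go(.523,.3345,.0735,-.649)"
```

```text
wrist 0.94 [(2, (array([0.52560236, 0.34193237]), np.float64(0.6067099302069303))), (4, (array([0.52323827, 0.33515666]), np.float64(0.9790582253964412)))]
pos [0.5236 0.3361 0.0752] jaw -0.652 x-axis [0.607 0.795 0.003] tilt [ 0.0029  0.0017 -1.    ] q6 1.04 | shift [-1.6  0.5  1.7] turn -0.003 | F [ 0.4 -0.5 -0.2] open 0.0855 t 27.95
```

Emit:
send_rows(targets=[[[100, -1, 0.3, 1.5, 0], [100, -1, 0.3, 1.5, 0], [25, -1, 0.3, 1.5, 0], [25, -1, 0.3, 1.5, 0], [25, -1, 0.3, 1.5, 0], [25, -1, 0.3, 1.5, 0], [25, -1, 0.3, 1.5, 0], [25, -1, 0.3, 1.5, 0], [25, -1, 0.3, 1.5, 0], [25, -1, 0.3, 1.5, 0], [25, -1, 0.3, 1.5, 0], [25, -1, 0.3, 1.5, 0]]])

```text
t: 28.95
tcp_pos: [0.522, 0.3349, 0.0723]
orientation: [-2.816, -1.393, -0.0]
contact_force: [-3.8, 0.0, 4.6]
opening: 0.0549
```

Emit:
send_rows(targets=[[[25, 0, 0, 0, 0], [25, 0, 0, 0, 0], [25, 0, 0, 0, 0]]])

```text
t: 29.2
tcp_pos: [0.522, 0.3349, 0.0723]
orientation: [-2.816, -1.393, -0.0]
contact_force: [-3.3, 0.5, 5.3]
opening: 0.0544
```

Emit:
send_rows(targets=[[[25, 0, 0, -3, 0], [25, 0, 0, -6, 0], [25, 0, 0, -9, 0], [25, 0, 0, -12, 0], [25, 0, 0, -16, 0], [25, 0, 0, -22, 0], [25, 0, 0, -32, 0], [25, 0, 0, -50, 0], [25, 0, 0, -75, 0], [25, 0, 0, -105, 0], [25, 0, 0, -130, 0], [25, 0, 0, -145, 0]]])

```text
t: 30.2
tcp_pos: [0.5238, 0.3352, 0.2232]
orientation: [2.815, 1.393, 0.012]
contact_force: [-1.3, -0.3, -2.0]
opening: 0.0549
```

```bash
python3 -c "
from h import *
find('top',4)
f=save('wrist','w8.png')
go(.414,-.336,.22)"
```

```text
top 0.9 [(4, [0.4173, -0.3322], np.float64(0.883))]
top 0.83 [(4, [0.4374, 0.1443], np.float64(0.773))]
top 0.68 [(4, [0.5345, -0.205], np.float64(0.301))]
top 0.57 [(4, [0.4615, 0.0338], np.float64(0.599))]
pos [0.5232 0.335  0.2202] jaw -0.652 x-axis [0.607 0.795 0.005] tilt [ 0.0045  0.003  -1.    ] q6 1.04 | shift [-599.6  320.4   -1.6] turn 0 | F [-0.7  0.  -2.9] open 0.0547 t 30.35
```

View pics/w8.png

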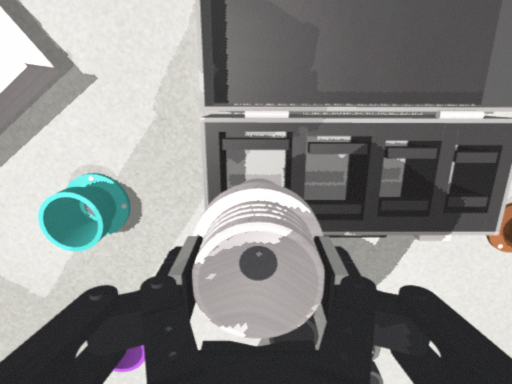

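Nozzle 4 is gripped (head at (258,262)) and the case is now empty. I carry it to holder_4.

Emit:
send_rows(targets=[[[25, -9, 5, 0, 0], [25, -27, 14, 0, 0], [25, -53, 28, 0, 0], [25, -84, 45, 0, 0], [25, -115, 61, 0, 0], [25, -146, 78, 0, 0], [25, -177, 94, 0, 0], [25, -208, 111, 0, 0], [25, -239, 128, 0, 0], [25, -270, 144, 0, 0], [25, -301, 161, 0, 0], [25, -331, 177, 0, 0]]])

```text
t: 31.35
tcp_pos: [0.4597, -0.0376, 0.215]
orientation: [-2.814, -1.392, 0.004]
contact_force: [0.5, -0.4, -2.3]
opening: 0.0544
```

Emit:
send_rows(targets=[[[25, -31, 16, 0, 0], [25, -62, 33, 0, 0], [25, -93, 50, 0, 0], [25, -124, 66, 0, 0], [25, -155, 83, 0, 0], [25, -186, 99, 0, 0], [25, -212, 113, 0, 0], [25, -230, 123, 0, 0], [25, -240, 128, 0, 0], [25, -240, 128, 0, 0], [25, -240, 128, 0, 0], [25, -240, 128, 0, 0]]])

```text
t: 32.35
tcp_pos: [0.4177, -0.303, 0.216]
orientation: [-2.814, -1.393, 0.0]
contact_force: [0.5, -0.4, -1.6]
opening: 0.0545
```

```bash
python3 -c "
from h import *
find('wrist',4); find('top',4)
f=save('wrist','w9.png')
go(.4145,-.3355,.12)"
```

```text
wrist 0.77 [(4, [0.5452, -0.2235], np.float64(0.275))]
wrist 0.64 [(4, [0.4202, -0.3292], np.float64(0.394))]
top 0.81 [(4, [0.4642, 0.0395], np.float64(0.575))]
top 0.79 [(4, [0.4135, -0.3269], np.float64(0.496))]
top 0.64 [(4, [0.5401, -0.2185], np.float64(0.32))]
pos [ 0.4182 -0.3035  0.2168] jaw -0.651 x-axis [0.606 0.796 0.   ] tilt [ 0.e+00  1.e-04 -1.e+00] q6 -0.2 | shift [-27.7  16.4  96.8] turn 0 | F [ 0.9  1.2 -2. ] open 0.0548 t 32.6
```

View pics/w9.png

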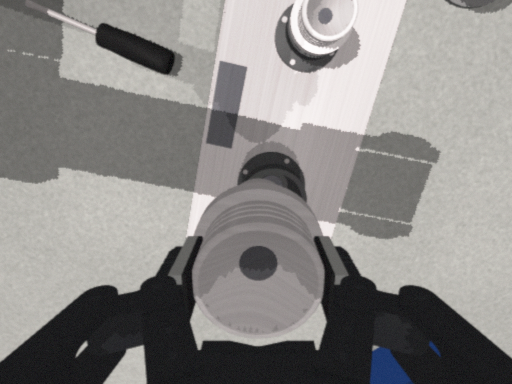

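```bash
python3 - <<'E'
from h import *
f=manip.grab_frame("wrist"); 
e=proj(f,circ(.4145,-.3355,.010,.04)); print("foot pred x",e[:,0].min(),e[:,0].max(),"top",e[:,1].min())
im=f["image"].astype(int).sum(2)
for r in (168,175,182,190): print(r,np.where(im[r,215:330]<240)[0][[0,-1]]+215, e[np.argsort(abs(e[:,1]-r))[:4],0].round())
print("col",[ (c,np.where(im[130:200,c]<260)[0][:1]+130) for c in(262,272,282)], e[np.argsort(e[:,1])[:3]].round(1))
# set 4 holder in side cam
find("side",4); findn("side",.016)
E
```

```text
foot pred x 236.59954605568657 304.3361037181168 top 153.30514276501728
168 [242 299] [298. 298. 241. 245.]
175 [239 302] [239. 303. 301. 237.]
182 [238 303] [304. 237. 237. 304.]
190 [291 304] [237. 304. 304. 238.]
col [(262, array([153])), (272, array([152])), (282, array([154]))] [[269.2 153.3]
 [274.9 153.5]
 [263.6 154. ]]
side 0.93 [(4, [0.4381, 0.152], np.float64(0.822))]
side 0.8 [(4, [0.4724, 0.0388], np.float64(0.606))]
side 0.58 [(4, [0.4153, -0.3338], np.float64(0.93))]
side 0.43 [(4, [0.5432, -0.2221], np.float64(0.055))]
side 0.59 [(2, (array([ 0.50188751, -0.2459868 ]), np.float64(0.3590250329380764))), (4, (array([ 0.49833713, -0.24484598]), np.float64(0.5710526315789474)))]
side 0.51 [(2, (array([ 0.57859215, -0.19843916]), np.float64(0.0782608695652174))), (4, (array([ 0.57699913, -0.1870854 ]), np.float64(0.049930651872399444)))]
side 0.39 [(2, (array([ 0.35762167, -0.17741171]), np.float64(0.41643454038997213))), (4, (array([ 0.35940389, -0.1761373 ]), np.float64(0.3979381443298969)))]
```

The foot edge in the wrist image matches the predicted (0.4145,-0.3355) to about 1 px. I lower with the same staged approach.

Emit:
send_rows(targets=[[[25, -14, 8, 0, 0], [25, -28.4, 16.4, 0, 0], [25, -28.4, 16.4, 25, 0], [25, -28.4, 16.4, 50, 0], [25, -28.4, 16.4, 75, 0], [25, -28.4, 16.4, 93, 0], [25, -28.4, 16.4, 103, 0], [25, -28.4, 16.4, 109, 0], [25, -28.4, 16.4, 113, 0], [25, -28.4, 16.4, 115, 0], [25, -28.4, 16.4, 115, 0], [25, -28.4, 16.4, 115, 0]]])

```text
t: 33.85
tcp_pos: [0.4143, -0.3376, 0.1029]
orientation: [2.814, 1.392, 0.001]
contact_force: [1.1, 0.0, -2.0]
opening: 0.0549
```

```bash
python3 -c "
from h import *
go(.414,-.336,.0803)"
```

```text
pos [ 0.4143 -0.3376  0.1029] jaw -0.652 x-axis [ 0.607  0.795 -0.001] tilt [-5.e-04  2.e-03 -1.e+00] q6 -0.24 | shift [ 1.1 -1.2 22.6] turn 0 | F [ 1.1  0.  -2. ] open 0.0549 t 33.85
```

Emit:
send_rows(targets=[[[25, 0.5, -0.5, 2, 0], [25, 0.5, -0.5, 4, 0], [25, 0.5, -0.5, 6, 0], [25, 0.5, -0.5, 8, 0], [25, 0.5, -0.5, 10, 0], [25, 0.5, -0.5, 12, 0], [25, 0.5, -0.5, 12, 0], [25, 0.5, -0.5, 12, 0]]])

```text
t: 34.52
tcp_pos: [0.4134, -0.3357, 0.0893]
orientation: [-2.815, -1.393, 0.0]
contact_force: [0.5, 0.9, -2.2]
opening: 0.0548
```

Emit:
send_rows(targets=[[[25, 0, 0, 1, 0], [25, 0, 0, 2, 0], [25, 0, 0, 3, 0], [25, 0, 0, 3, 0], [25, 0, 0, 3, 0]]])

```text
t: 34.93
tcp_pos: [0.4137, -0.3361, 0.0867]
orientation: [2.816, 1.393, 0.0]
contact_force: [-0.4, 2.9, 0.3]
opening: 0.0545
```

Emit:
send_rows(targets=[[[25, 0, 0, 1, 0], [25, 0, 0, 2, 0], [25, 0, 0, 2, 0], [25, 0, 0, 2, 0]]])

```text
t: 35.27
tcp_pos: [0.4137, -0.3363, 0.0847]
orientation: [2.815, 1.393, 0.0]
contact_force: [-0.2, 3.5, 0.1]
opening: 0.0547
```

Emit:
send_rows(targets=[[[25, 0.5, -0.4, 0, 0], [25, 0.5, -0.4, 1, 0], [25, 0.5, -0.4, 1, 0], [25, 0.5, -0.4, 1, 0]]])

```text
t: 35.6
tcp_pos: [0.4138, -0.3359, 0.0838]
orientation: [2.815, 1.392, 0.0]
contact_force: [1.0, 0.6, -1.2]
opening: 0.0545
```

Emit:
send_rows(targets=[[[25, 0, 0, 0.5, 0], [25, 0, 0, 1, 0], [25, 0, 0, 1, 0], [25, 0, 0, 1, 0]]])

```text
t: 35.93
tcp_pos: [0.4138, -0.3357, 0.0829]
orientation: [2.815, 1.393, 0.0]
contact_force: [0.8, -0.1, 0.1]
opening: 0.0544
```

Emit:
send_rows(targets=[[[25, 0, 0, 0.5, 0], [25, 0, 0, 0.7, 0], [25, 0, 0, 0.7, 0], [25, 0, 0, 0.7, 0]]])

```text
t: 36.27
tcp_pos: [0.4138, -0.3356, 0.0822]
orientation: [2.815, 1.393, 0.0]
contact_force: [2.1, 0.8, 0.3]
opening: 0.0548
```

Emit:
send_rows(targets=[[[25, 0, 0, 0.5, 0], [25, 0, 0, 0.5, 0], [25, 0, 0, 0.5, 0]]])

```text
t: 36.52
tcp_pos: [0.4138, -0.3356, 0.0817]
orientation: [2.816, 1.393, 0.0]
contact_force: [2.9, 2.6, 1.0]
opening: 0.0544
```

Emit:
send_rows(targets=[[[25, 0.4, 0, 0, 0], [25, 0.4, 0, 0.4, 0], [25, 0.4, 0, 0.4, 0], [25, 0.4, 0, 0.4, 0]]])

```text
t: 36.85
tcp_pos: [0.4139, -0.3354, 0.0812]
orientation: [2.816, 1.393, 0.0]
contact_force: [1.1, 1.0, -0.5]
opening: 0.0547
```

Emit:
send_rows(targets=[[[25, 0, 0, 0.5, 0], [25, 0, 0, 0.5, 0], [25, 0, 0, 0.5, 0]]])

```text
t: 37.1
tcp_pos: [0.414, -0.3353, 0.0809]
orientation: [2.816, 1.393, 0.0]
contact_force: [1.9, 0.0, 0.2]
opening: 0.0545
```

Emit:
send_rows(targets=[[[25, 0.2, 0, 0.5, 0], [25, 0.2, 0, 0.5, 0], [25, 0.2, 0, 0.5, 0]]])

```text
t: 37.35
tcp_pos: [0.4141, -0.3353, 0.0808]
orientation: [2.815, 1.393, -0.001]
contact_force: [-0.0, 2.2, 4.8]
opening: 0.0545
```

Vertical load has jumped by about 7 N, so it is seated 0.5 mm above nominal. I release and back off.

Emit:
send_rows(targets=[[[40, 0, 0, -0.3, 0], [60, 0, 0, -0.3, 0], [80, 0, 0, -0.3, 0], [100, 0, 0, -0.3, 0], [100, 0, 0, -0.3, 0], [100, 0, 0, -0.3, 0], [100, 0, 0, -0.3, 0], [100, 0, 0, -5, 0], [100, 0, 0, -15, 0], [100, 0, 0, -40, 0], [100, 0, 0, -80, 0], [100, 0, 0, -115, 0]]])

```text
t: 38.35
tcp_pos: [0.4138, -0.3348, 0.1973]
orientation: [-2.816, -1.393, 0.0]
contact_force: [1.5, -0.8, 1.1]
opening: 0.0856
```

Emit:
send_rows(targets=[[[100, -5, 0, -20, 0], [100, -20, 0, -40, 0], [100, -40, 0, -60, 0], [100, -40, 0, -60, 0], [100, -40, 0, -60, 0]]])

```text
t: 38.77
tcp_pos: [0.3899, -0.3678, 0.2572]
orientation: [2.814, 1.389, 0.001]
contact_force: [0.1, 0.5, -1.8]
opening: 0.0855
```

```bash
python3 - <<'E'
from h import *
for cam in("wrist","side"):
    f=findn(cam,.016); find(cam,2,4)
    for n,(x,y) in {2:(.5405,-.2285),4:(.4145,-.335)}.items(): print(n,proj(f,[[x,y,.112],[x,y,.064]]).round(1).tolist())
    im=f["image"][:,:,::-1]
    if cam=="side": im=im[210:384,230:440]
    cv2.imwrite(f"pics/e_{cam}.png",cv2.resize(im,None,fx=1 if cam=="wrist" else 3.4,fy=1 if cam=="wrist" else 3.4,interpolation=cv2.INTER_CUBIC))
go(.4,-.3,.2)
E
```

```text
wrist 0.88 [(2, (array([ 0.42077399, -0.33057495]), np.float64(0.5997770345596433))), (4, (array([ 0.41520217, -0.33610685]), np.float64(0.9771601541001651)))]
wrist 0.93 [(2, [0.5413, -0.2284], np.float64(0.967)), (4, [0.5451, -0.2236], np.float64(0.929))]
wrist 0.78 [(2, [0.4241, -0.3217], np.float64(0.113)), (4, [0.4262, -0.3211], np.float64(0.082))]
2 [[300.5, -76.5], [293.4, -48.9]]
4 [[255.3, 134.4], [255.4, 128.9]]
side 0.94 [(2, (array([ 0.41325816, -0.33825535]), np.float64(0.6357012750455373))), (4, (array([ 0.4118552 , -0.33740583]), np.float64(0.9569798068481123)))]
side 0.51 [(2, (array([ 0.53340391, -0.23885052]), np.float64(0.3510848126232742))), (4, (array([ 0.53764219, -0.22990094]), np.float64(0.2225)))]
side 0.91 [(2, [0.4069, -0.34], np.float64(0.53)), (4, [0.4127, -0.3369], np.float64(0.501))]
side 0.73 [(2, [0.4712, 0.0327], np.float64(0.816)), (4, [0.4722, 0.0361], np.float64(0.602))]
side 0.69 [(2, [0.4378, 0.1483], np.float64(0.932)), (4, [0.4403, 0.1513], np.float64(0.819))]
side 0.68 [(2, [0.5387, -0.2277], np.float64(0.548)), (4, [0.5468, -0.2247], np.float64(0.405))]
2 [[352.7, 252.4], [349.1, 266.6]]
4 [[342.4, 317.1], [338.7, 330.9]]
pos [ 0.3898 -0.3662  0.2544] jaw -0.651 x-axis [0.606 0.795 0.001] tilt [ 5.0e-04 -1.4e-03 -1.0e+00] q6 -0.32 | shift [ 58.8 -32.   54.5] turn 0 | F [0.7 0.1 0.5] open 0.0854 t 39.17
```

View pics/e_side.png

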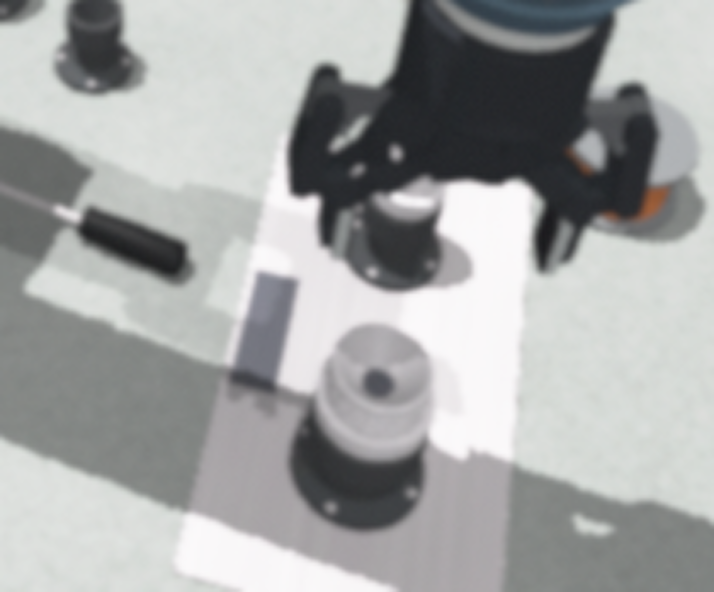

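View pics/e_wrist.png

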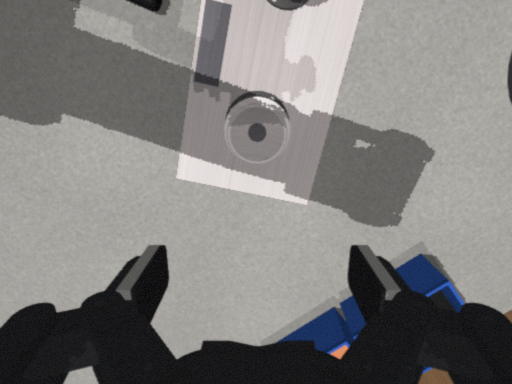

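Set 4 is seated: its head centre in the side view, (341,317), matches the predicted (342,317). The arm hides set 2, so I move away for a last check.

Emit:
send_rows(targets=[[[100, 10, -6, -20, 0], [100, 40, -22, -40, 0], [100, 75, -42, -50, 0], [100, 110, -62, -50, 0], [100, 145, -81, -50, 0], [100, 180, -101, -50, 0], [100, 215, -120, -50, 0], [100, 250, -140, -50, 0], [100, 285, -160, -50, 0], [100, 320, -179, -50, 0], [100, 350, -196, -50, 0], [100, 360, -200, -50, 0]]])

```text
t: 40.17
tcp_pos: [0.4489, 0.0446, 0.3051]
orientation: [-2.811, -1.4, -0.001]
contact_force: [-0.9, -0.8, -0.8]
opening: 0.0854
```

Emit:
send_rows(targets=[[[100, 0, 0, 0, 0], [100, 0, 0, 0, 0], [100, 0, 0, 0, 0], [100, 0, 0, 0, 0]]])

```text
t: 40.5
tcp_pos: [0.4492, 0.0394, 0.3051]
orientation: [2.817, 1.39, -0.001]
contact_force: [-0.2, 0.0, -0.4]
opening: 0.0857
```

```bash
python3 - <<'E'
from h import *
for cam in("side","top"):
    f=findn(cam,.016); im=f["image"][:,:,::-1].copy()
    for n,(x,y) in {2:(.5405,-.2285),4:(.4145,-.335)}.items():
        for z,r in((.112,HEAD[n]),(.084,HEAD[n]+5.5),(.072,HEAD[n]+5.5),(.064,BAND[n]),(.004,FOOT[n])): pass
    im=im[210:384,270:440] if cam=="side" else im[150:290,320:470]
    cv2.imwrite(f"pics/f_{cam}.png",cv2.resize(im,None,fx=3.4,fy=3.4,interpolation=cv2.INTER_CUBIC))
    for n in("spool","driver","jar"):
        for d in manip.spot_point(n,cam)[:1]: r,c=d["location"]; print(n,ray(f,c,r,0).round(3))
    im2=f["image"]
go(.4,-.3,.2)
a,b=cv2.imread("pics/f_side.png"),cv2.imread("pics/f_top.png")
E
```

```text
side 0.8 [(2, (array([ 0.53641391, -0.23220681]), np.float64(0.8987341772151899))), (4, (array([ 0.5339823 , -0.23059508]), np.float64(0.6720496894409937)))]
side 0.65 [(2, (array([ 0.40609606, -0.34363593]), np.float64(0.6043956043956044))), (4, (array([ 0.41306965, -0.33660258]), np.float64(0.9331103678929766)))]
spool [ 0.718 -0.261  0.   ]
driver [ 0.372 -0.107  0.   ]
jar [ 0.752 -0.043  0.   ]
top 0.87 [(2, (array([ 0.54071812, -0.2284016 ]), np.float64(0.968299711815562))), (4, (array([ 0.53847568, -0.2242875 ]), np.float64(0.5843478260869566)))]
spool [ 0.715 -0.266  0.   ]
jar [ 0.749 -0.045  0.   ]
pos [0.4492 0.0406 0.3052] jaw -0.652 x-axis [ 0.607  0.795 -0.   ] tilt [-0.  0. -1.] q6 0.49 | shift [-300.6  167.6  105.2] turn 0 | F [-0.5 -0.2 -0.9] open 0.0854 t 41.0
```

View pics/f_side.png

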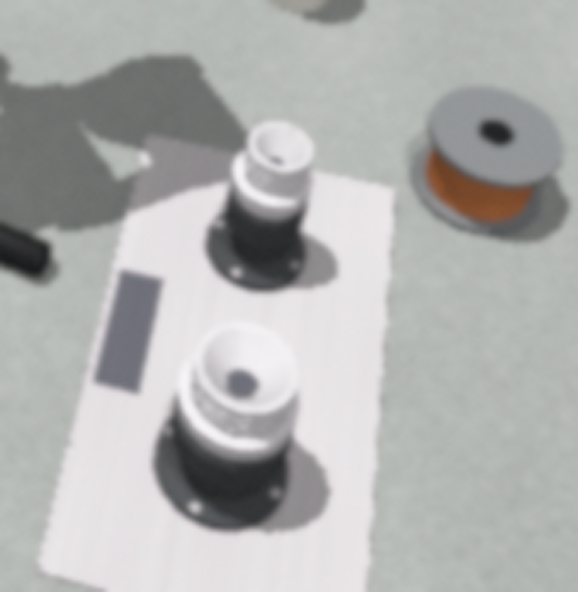

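Both sets stand upright on the plate. Their head centres in the side view, at (352.6,252.4) and (343,317), match the predictions of (352.7,252.4) and (342.4,317.1). The bystanders have not moved, so I hand in.

```bash
python3 -c "
from bench import manip
print(manip.close_job())"
```

```text
the job is handed in; nothing more can be done
None
```

I made up both sets the case called for, since only nozzles 2 and 4 were present. Holder_2 and holder_4 now stand on the set-up plate, each with its own nozzle resting in it. The job is handed in at about 41 s of the 210 s; it returned no verdict.

**Handling:** I lowered each nozzle in small steps and let go after about 7 N of vertical load change at seating, against the 35 N limit. The wrist reading does not show the force between the tapers directly.

**Last checks:**
- **Upright:** both sets look upright in the side view.
- **Depth:** the nozzle heads sat within about 1 pixel of where they should be at the loose depth, which is good to about 3 mm. At release the arm read set 2 about 2 mm above nominal and set 4 about 0.5 mm, with 5 mm allowed.
- **Coaxiality:** camera estimates of each nozzle and its holder agreed within a few millimetres. Once nested, the holders are mostly hidden, so some of those fits were poor (0.5 to 0.6).
- **Bystanders:** the spool and cup were within about 1 cm of their first readings. For the screwdriver, the last top-camera search missed it, but the side camera read it about 4 mm from its first position.
- **Robot:** the gripper was open and clear of everything when I handed in.

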